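Put the crystal on show in the glass-lidded case

TASK

Lift the glass lid of the small showcase until its gas struts hold it wide open by themselves. Then stand the crystal's white base plate on the showcase floor in front of the guide rails and slide it fully home between them until the spring catch has clicked out behind it, and leave it there with the lid open. Do not knock the magnifier, the rough stone or the card stand about.

Things in the scene. Friction and masses are not known exactly. Their poses are not given: they have to be found in the camera images.
- case: Fixed grey showcase 210 mm long (x), 166 wide (y), 95 high. Origin: centre of its underside on the table; x points from the lid's tab side (towards the middle of the table) to the hinge side, about the robot's left, z up. Its walls are 8 mm thick; the inner floor (deck) lies 45 mm above the table, 50 mm below the wall tops, and spans x -97..+97, y -75..+75 mm. Distances below are in this frame.
- rail_mouth (a point): Point on the deck midway between the near ends of the two guide rails, at case x +5 mm, y 0, z 45 mm. From here the 14 mm high rails run along +x to the rear wall, inner faces at y -26 and +26 mm. Nearer (x -18 to +5) they flare out to 35 mm each side. The floor before them is bare: there the mount is set down.
- home (a point): Where the mount's origin is when fully home, plate end against the rear wall: case x +66 mm, y 0, z 45 mm (y play 2 mm; x play 3 mm back towards the catch). From x +37 to +97 lips 14 to 18 mm above the deck overhang the plate's edges, leaving a 40 mm slot for the crystal, so it cannot be lowered in here, only slid in along +x.
- lid_hinge (a point): Midpoint of the lid's hinge line, at x = +105 mm, z = 95 mm in the case's frame; the hinge line runs along the case's y.
- lid_tab (a point): Middle of the lower outer edge of the lid's pull tab, 238 mm from the hinge line; moves with the lid. The tab is a flat aluminium plate 50 mm wide (along y), 8 mm thick, sticking out 28 mm beyond the lid edge and case wall, its underside level with the lid's (95 mm above the table when shut). Push it up from below or pinch it across its width.
- lid (a joint): Angle of the glass lid, rad: 0 shut (level), 1.8 fully open (leaning back past upright). Lid 0.65 kg, 210 mm long, 180 wide, 8 thick; hinged at its far edge. Two gas struts carry part of its weight: lifting takes under 3 N at the tab. Let go below about 0.9 rad it falls shut; beyond about 1.0 the struts swing it open to 1.8 and hold it.
- mount: Loose specimen mount, about 0.2 kg: white base plate 62 mm long (x), 48 wide (y), 12 thick, with a brassy cubic crystal 30 x 30 x 26 mm fixed at its centre (12 to 38 mm above the underside), its two faces across y flat and free to grasp, small crystals on its x sides. Origin: centre of the plate's underside; z up. It goes in lengthwise, either end first.
- catch (a joint): Spring catch in the rail on the case's +y side, m: 0 sprung out (nose 7 mm into the channel), up to 0.010 pushed aside along +y. The sloped nose starts at case x +9 mm, its square back face is at x +32 mm; it springs out behind the plate when the plate is home. Pushing the plate past takes about 2 to 6 N.
- loupe: Bystander: magnifier lying flat, lens ring 52 mm, black handle, 135 mm long, 10 mm thick. Origin near the middle of its length.
- rock: Bystander: rough brown stone about 75 mm across, 52 mm high. Origin under its centre.
- card_stand: Bystander: small stand with a blank tilted card, 100 mm wide, 57 mm high. Origin under its centre.
Mind the look-alikes: they are no part of the job. What is meant by the mount is not blue, purple or turquoise, and is the smaller of those in its own colour.

How it is judged:
By the outcome, as a careful person would: the job done as asked, in the order asked, and still so for the second after the job is handed in, with the robot touching nothing.
It also fails if it takes over 64 s, if anything falls off the work surface, if the arm or the gripper's body presses on something with over 40 N, if the wrist force passes 120 N, or if a joint passes its speed limit or range.

ROBOT

A 6-joint arm with a two-finger parallel gripper is mounted at the origin on the work surface. World frame = base frame: x ahead of the robot, y to its left, z up, the work surface at z = 0. Lengths are in mm, angles in rad, forces in N, time in s.
With the tool pointing down it reaches from about 400 to 925 mm from the base axis. Payload 12.5 kg.
Tool frame: the origin (TCP) lies midway between the tips of the shut fingers; the grasp point (between the pads) lies 19 mm behind it (env.grip_depth is the distance from the TCP to the grasp point, in mm); z points along the fingers, y is the line along which they close (so a half turn about z gives the same grasp; the last joint's range is limited). The gripper opens to 95 mm and grips with 3 to 60 N. Pads are 20 mm wide; open, the fingers measure 119 mm over their backs; the gripper's body (75 mm by 180 mm) begins 59 mm behind the grasp point.
Start: joints at [1.027, 0.491, 1.559, -0, 1.092, -0.106], TCP at [264.955, 566.082, 189.861] pointing down, gripper open.
Joint ranges: [-3.1, 3.1], [-0.84, 2.19], [0.05, 2.79], [-1.13, 4.28], [0.06, 2.93], [-2.69, 2.69]. Speed limits (rad/s): [2.22, 2.22, 2.79, 3.14, 3.14, 3.14].

INTERFACE

Orientations are given as [roll, pitch, yaw] about the fixed x, y, z axes, in that order (R = Rz(yaw) Ry(pitch) Rx(roll)).
In Python, from cell import monitor, viewer, order, env gives the robot as it stands.
- The arm moves only by the tool move_arm, never from a script. Its argument "moves" is one flat list of numbers, 4 for each row, row after row: the shift along the tool's x, y, z normalised to -1 to 1, where 1 is 0.15 m, then the turn about the tool's z normalised to -1 to 1, where 1 is pi/2 rad. A call has 1 to 10 rows; each row shifts and turns the commanded pose from where the row before left it, along the tool's axes as they then stand; what a row does not reach is not made up. A row lasts 1/8 s, in which the tool goes at most 62.5 mm and 10.7 degrees, less where a joint would pass 70% of its speed; a pose out of reach is approached as far as the arm can. A call with a number of a shift or a turn outside -1 to 1 is refused whole. A call with a gripper value outside its range is refused whole. "claw" is the finger opening in mm, from 0 to 95.1, set as the call begins (left out, the last holds). The fingers move at their own pace and stop on an object; the grip force is fixed at half the most. Time passes only in rows, so rows that do not move let the fingers close. It gives the time, the measured TCP pose, the force, the opening and the grip force at its end, in the units of the state.
- monitor.state(): the state, without advancing time (a new reading comes with each control period).
- viewer.read_camera(name): name is "side" or "top" or "wrist"; returns the picture (400x640x3 uint8, red, green, blue); there is no depth.
- viewer.camera_info(name): a dict with "K" (3x3 intrinsics, pixels), "camera_from_world" (4x4, takes a point from world to camera coordinates). Camera axes: x right, y down, z forward; pixel columns grow to the right and rows downward; lengths in mm; the calibration is good to about 2 mm. A picture is of the moment at which its call begins: read the wrist's pose just before it. camera_info takes no time and is no camera call; for the wrist camera it gives the pose at the moment of the call.
- order.job_done(): hands the job in; it is judged then, once.
The state is a dict: "t": time; "joints": joint angles; "qvel": joint speeds; "tau": joint torques, N m; "eef_pos": TCP position; "tcp_rot": TCP orientation; "ft_force": force on the tool from outside, world axes, zero at the start; "moment": the same for the moment, N m; "opening": opening from 0.0 (shut) to 1.0 (fully open); "grip_force": force on a finger pad.
Only numpy, scipy, OpenCV 4.12 (cv2) and the standard library are available. Lean on these libraries where they do the work, as an engineer would, in place of code of your own. Each camera call takes 0.05 s, during which the arm holds its last target. There are 200 camera calls.

## Working session

There is one attempt and no reset: what is moved stays moved. The work goes in short steps, Python scripts to look and compute and a tool call to move; the robot and the scene stay as the last step left them, time stands still between calls to the robot, and variables do not carry over. Pictures are saved under pics/ and viewed, at most 10 in all, crops included, and the job is handed in when it is done.

Besides the shell and the picture viewer there is one more tool, called by a JSON object that holds its "op" and its "data", one argument or row to a line. move_arm: Moves the arm, as the interface text tells. Scaled input: -1 to 1 covers 0.15 m each way for a shift and pi/2 rad each way for a turn. Its arguments: {"type":"object","properties":{"moves":{"type":"array"},"claw":{"type":"number"}},"required":["moves"]}

```bash
mkdir -p pics; ls
python3 - <<'E'
from cell import monitor, viewer, env
import cv2
s=monitor.state(); print({k:(v if not hasattr(v,'tolist') else [round(float(x),3) for x in v] if hasattr(v,'__len__') else v) for k,v in s.items()})
for n in ("top","side"):
    im=viewer.read_camera(n); cv2.imwrite(f"pics/{n}0.png",im[:,:,::-1]); i=viewer.camera_info(n); print(n,i["K"],i["camera_from_world"])
E
```

```text
pics
{'t': 0.0, 'joints': [1.027, 0.492, 1.559, -0.0, 1.092, -0.106], 'qvel': [0.0, 0.001, 0.002, -0.001, -0.002, -0.0], 'tau': [-0.0, -61.266, -25.818, 0.069, 0.048, -0.0], 'eef_pos': [264.806, 565.826, 189.258], 'tcp_rot': [-3.14, -0.0, 2.704], 'ft_force': [-0.87, 0.531, -0.435], 'moment': [-0.001, 0.004, 0.037], 'grip_force': 0.0, 'opening': 1.0018650540371041}
top [[397.41861971   0.         319.94624295]
 [  0.         397.41861971 195.58713173]
 [  0.           0.           1.        ]] [[ 2.73479545e-02 -9.99607018e-01  6.15625572e-03  5.52510527e+00]
 [-9.91031935e-01 -2.79181440e-02 -1.30676243e-01  5.12222736e+02]
 [ 1.30796760e-01 -2.52731808e-03 -9.91405981e-01  1.24555393e+03]
 [ 0.00000000e+00  0.00000000e+00  0.00000000e+00  1.00000000e+00]]
side [[364.71596349   0.         321.37690978]
 [  0.         364.71596349 204.79716235]
 [  0.           0.           1.        ]] [[ 9.58672491e-01 -2.84226815e-01  1.27346832e-02 -4.86244394e+02]
 [-1.43875643e-01 -5.22922731e-01 -8.40149758e-01  1.61420268e+02]
 [ 2.45452345e-01  8.03596251e-01 -5.42204953e-01  9.65231430e+02]
 [ 0.00000000e+00  0.00000000e+00  0.00000000e+00  1.00000000e+00]]
```

View pics/top0.png

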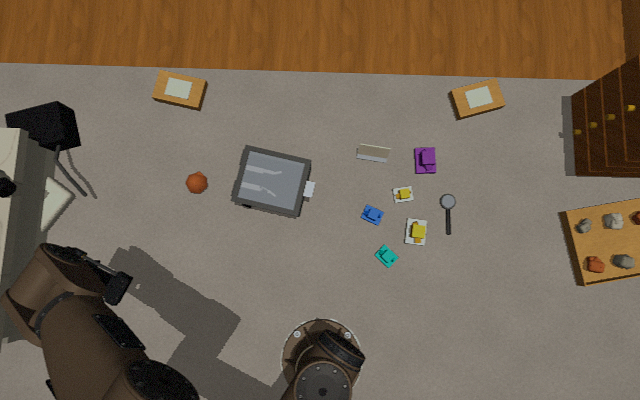

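View pics/side0.png

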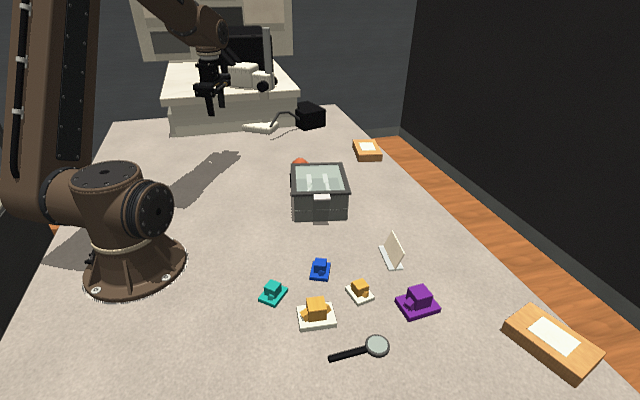

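Top view, possible mistakes for the mount: small yellow/white (403,194), large yellow/white (416,232), blue (372,214), turquoise (387,256), purple (426,160). By the description I choose the smaller yellow/white one at (403,194). The case is at (272,182) with its tab at (309,189); the card stand is at (374,153), the loupe at (448,210) and the rock at (197,182).

```bash
cat > h.py <<'E'
import numpy as np, cv2
from cell import monitor, viewer, env
def cast(info,uv,z):
    K=np.array(info["K"]);T=np.array(info["camera_from_world"]);R,t=T[:3,:3],T[:3,3]
    uv=np.atleast_2d(np.array(uv,float)); d=(R.T@np.linalg.inv(K)@np.c_[uv,np.ones(len(uv))].T).T
    c=-R.T@t; return c+d*((z-c[2])/d[:,2])[:,None]
def proj(info,p):
    K=np.array(info["K"]);T=np.array(info["camera_from_world"]); q=(T[:3,:3]@np.atleast_2d(p).T).T+T[:3,3]
    q=(K@q.T).T; return q[:,:2]/q[:,2:]
def big(m,box=None):
    if box: mm=np.zeros_like(m); x0,y0,x1,y1=box; mm[y0:y1,x0:x1]=m[y0:y1,x0:x1]; m=mm
    c,_=cv2.findContours(m,cv2.RETR_EXTERNAL,cv2.CHAIN_APPROX_NONE); return max(c,key=cv2.contourArea)[:,0,:].astype(float)
def rect(P):
    (c,wh,a)=cv2.minAreaRect(P[:,:2].astype(np.float32)); return np.round(c,1),np.round(wh,1),round(a,1)
E
python3 - <<'E'
from h import *
np.set_printoptions(precision=1,suppress=True)
i=viewer.camera_info("top"); im=cv2.imread("pics/top0.png"); hsv=cv2.cvtColor(im,cv2.COLOR_BGR2HSV)
white=cv2.inRange(hsv,(0,0,205),(179,45,255)); yel=cv2.inRange(hsv,(20,120,80),(35,255,255))
for n,b in (("small",(385,180,418,206)),("bigone",(400,214,432,250))):
    w=big(white|yel,b); print(n,"plate",rect(cast(i,w,12)),"cube",rect(cast(i,big(yel,b),38)))
    print("px",w.min(0),w.max(0))
dark=cv2.inRange(hsv,(0,0,0),(179,255,95)); c=big(dark,(225,140,318,222))
print("case z103",rect(cast(i,c,103)),"z95",rect(cast(i,c,95)))
ap=cv2.approxPolyDP(c.astype(np.int32)[:,None],5,True)[:,0]; print(ap.tolist())
print(cast(i,ap,103))
t=big(white,(298,172,322,206)); print("tab",rect(cast(i,t,103)))
a=cv2.resize(im[130:270,220:470],None,fx=3.2,fy=3.2,interpolation=cv2.INTER_CUBIC); cv2.imwrite("pics/topc.png",a)
E
```

```text
small plate (array([ 529.3, -252.4]), array([29.8, 46.3]), 1.6) cube (array([ 525.6, -246.9]), array([29.2, 45.4]), 1.6)
px [396. 189.] [410. 198.]
bigone plate (array([ 404.6, -301.1]), array([39. , 64.6]), 89.8) cube (array([ 403.4, -294.6]), array([38.2, 63.3]), 89.8)
px [412. 222.] [424. 242.]
case z103 (array([540.3, 163.5]), array([233.4, 190.6]), 78.4) z95 (array([541.6, 164.5]), array([234.9, 191.8]), 78.4)
[[245, 145], [231, 200], [299, 216], [308, 201], [302, 192], [310, 160]]
[[653.8 255.8 103. ]
 [481.6 289.3 103. ]
 [438.8  81.5 103. ]
 [485.1  55.7 103. ]
 [512.2  74.8 103. ]
 [612.3  53.5 103. ]]Traceback (most recent call last):
  File "<stdin>", line 12, in <module>
  File "h.py", line 12, in big
    c,_=cv2.findContours(m,cv2.RETR_EXTERNAL,cv2.CHAIN_APPROX_NONE); return max(c,key=cv2.contourArea)[:,0,:].astype(float)
                                                                            ~~~^^^^^^^^^^^^^^^^^^^^^^^
ValueError: max() iterable argument is empty
```

Run:
```python
from h import *
im=cv2.imread("pics/top0.png");hsv=cv2.cvtColor(im,cv2.COLOR_BGR2HSV)
cv2.imwrite("pics/topc.png",cv2.resize(im[135:265,225:460],None,fx=3.2,fy=3.2,interpolation=cv2.INTER_NEAREST))
for p in ((309,189),(396,188),(410,199),(410,243),(340,200),(403,194),(416,232)): print(p,im[p[1],p[0]],hsv[p[1],p[0]])
```

```text
(309, 189) [183 177 171] [105  17 183]
(396, 188) [168 171 165] [ 75   9 171]
(410, 199) [174 180 173] [ 64  10 180]
(410, 243) [156 165 163] [ 37  14 165]
(340, 200) [115 124 133] [ 15  35 133]
(403, 194) [ 44 162 174] [ 27 191 174]
(416, 232) [ 49 164 172] [ 28 182 172]
```

View pics/topc.png

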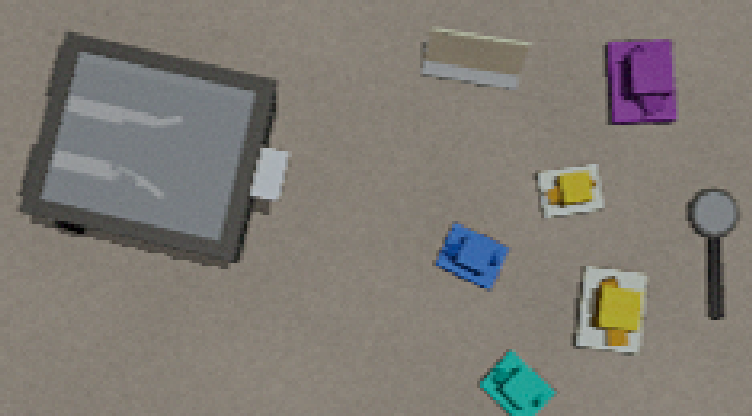

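The crop shows the small brass cube on its white plate at crop (570,190), i.e. full (403,194). It is clearly smaller than the one at (416,232), so the choice stands. The lid's tab is at crop (270,174), i.e. full (309,189).

Run:
```python
from h import *
np.set_printoptions(precision=1,suppress=True)
i=viewer.camera_info("top"); im=cv2.imread("pics/top0.png"); hsv=cv2.cvtColor(im,cv2.COLOR_BGR2HSV)
white=cv2.inRange(hsv,(0,0,148),(179,28,255)); yel=cv2.inRange(hsv,(15,100,60),(35,255,255)); ytop=cv2.inRange(hsv,(25,140,145),(35,255,255))
for n,b in (("small",(385,182,418,206)),("bigone",(400,214,432,250))):
    print(n,"plate",rect(cast(i,big(white|yel,b),12)),"cubetop",rect(cast(i,big(ytop,b),38)))
t=big(white,(300,175,322,206)); print("tab",rect(cast(i,t,103)),t.min(0),t.max(0))
dark=cv2.inRange(hsv,(0,0,0),(179,255,95))
c=big(dark,(225,140,313,222)); q=cv2.convexHull(c.astype(np.int32)); print(cv2.approxPolyDP(q,4,True)[:,0].tolist())
# lid corners, by eye from the crop (crop/3.2+offset)
P=np.array([[70,33],[276,78],[228,266],[22,212]])/3.2+[225,135]; W=cast(i,P,103); print(W)
for a,b in ((0,1),(1,2),(2,3),(3,0)): d=W[b]-W[a]; print(np.linalg.norm(d),np.degrees(np.arctan2(d[1],d[0])))
# others: loupe, card
print("loupe",cast(i,[[448,201],[448,233]],5),"card",cast(i,[[357,155],[390,160]],5),"blue",cast(i,[[372,214]],5))
```

```text
small plate (array([ 528.1, -252.3]), array([46.6, 62.8]), 9.8) cubetop (array([ 527.3, -251.8]), array([26., 29.]), 1.6)
bigone plate (array([ 407. , -294.1]), array([64.2, 81. ]), 84.7) cubetop (array([ 407.7, -295.5]), array([38.4, 38.9]), 82.7)
tab (array([523.1,  53.9]), array([28.2, 48.1]), 79.0) [303. 181.] [315. 196.]
[[245, 145], [310, 160], [308, 201], [299, 216], [247, 208], [231, 200]]
[[653.  249.9 103. ]
 [614.4  49.8 103. ]
 [432.1  89.5 103. ]
 [477.9 286.4 103. ]]
203.8787519472549 -100.92275138405405
186.5741146220235 167.6865340432689
202.13367855137682 76.91040380363393
178.89603032844167 -11.767850449872224
loupe [[ 509.5 -402.2    5. ]
 [ 404.5 -400.7    5. ]] card [[ 655.7 -100.2    5. ]
 [ 641.9 -210.5    5. ]] blue [[ 459.7 -152.4    5. ]]
```

```bash
cat >> h.py <<'E'
from scipy.spatial.transform import Rotation as Rn
def pose():
    s=monitor.state(); return np.array(s["eef_pos"],float), np.degrees(s["tcp_rot"][2])
def plan(p,yaw,waypts,vmax=45,q=0.005):
    """rows to go through (x,y,z,yaw deg), tool pointing down; prints calls of <=10 rows"""
    rows=[];p=np.array(p,float)
    for w in waypts:
        g=np.array(w[:3],float); dy=(w[3]-yaw+180)%360-180
        n=int(np.ceil(max(np.linalg.norm(g-p)/vmax,abs(dy)/10.3,1)))
        for k in range(n):
            f=1/(n-k); dyk=((w[3]-yaw+180)%360-180)*f
            c,s=np.cos(np.radians(yaw)),np.sin(np.radians(yaw)); R=np.array([[c,s,0],[s,-c,0],[0,0,-1]])
            v=np.round(R.T@((g-p)*f)/150/q)*q; t=np.round(-dyk/90/0.001)*0.001
            p=p+R@(v*150); yaw-=t*90; rows.append([*np.round(v,3),round(t,3)])
    for k in range(0,len(rows),10): print(len(rows[k:k+10]),", ".join(f"{x+0:g}" for r in rows[k:k+10] for x in r))
    print("end",np.round(p,1),round(yaw,1)); return p,yaw
def state():
    s=monitor.state(); print("t",round(s["t"],2),"pos",np.round(s["eef_pos"],1),"rpy",np.round(np.degrees(s["tcp_rot"]),1),"F",np.round(s["ft_force"],1),"op",round(s["opening"]*95,1),"grip",round(s["grip_force"],1))
E
python3 - <<'E'
from h import *
p,y=pose(); plan(p,y,[(530,80,240,78.5)])
E
```

```text
10 -0.23, -0.17, -0.025, 0.065, -0.245, -0.145, -0.025, 0.065, -0.26, -0.12, -0.025, 0.065, -0.27, -0.09, -0.025, 0.065, -0.275, -0.065, -0.025, 0.065, -0.28, -0.035, -0.025, 0.066, -0.285, -0.005, -0.025, 0.065, -0.28, 0.025, -0.025, 0.066, -0.28, 0.055, -0.03, 0.065, -0.27, 0.08, -0.025, 0.066
3 -0.26, 0.11, -0.03, 0.065, -0.25, 0.135, -0.025, 0.066, -0.235, 0.155, -0.03, 0.065
end [529.7  80.3 240.3] 78.5
```

{"op": "move_arm", "data": {
  "moves": [-0.23, -0.17, -0.025, 0.065, -0.245, -0.145, -0.025, 0.065, -0.26, -0.12, -0.025, 0.065, -0.27, -0.09, -0.025, 0.065, -0.275, -0.065, -0.025, 0.065, -0.28, -0.035, -0.025, 0.066, -0.285, -0.005, -0.025, 0.065, -0.28, 0.025, -0.025, 0.066, -0.28, 0.055, -0.03, 0.065, -0.27, 0.08, -0.025, 0.066],
  "claw": 95
}}

```text
t: 1.35
eef_pos: [469.5, 190.9, 228.1]
tcp_rot: [-3.141, -0.0, 1.675]
ft_force: [0.3, 0.9, 0.0]
opening: 0.999
grip_force: 0.0
```

{"op": "move_arm", "data": {
  "moves": [-0.26, 0.11, -0.03, 0.065, -0.25, 0.135, -0.025, 0.066, -0.235, 0.155, -0.03, 0.065, 0, 0, 0, 0, 0, 0, 0, 0]
}}

```text
t: 1.98
eef_pos: [529.4, 80.6, 240.5]
tcp_rot: [-3.141, -0.0, 1.371]
ft_force: [-0.5, 0.7, -0.5]
opening: 1.0
grip_force: 0.0
```

Run:
```python
from h import *
import pickle
state(); i=viewer.camera_info("wrist"); im=viewer.read_camera("wrist"); cv2.imwrite("pics/w1.png",im[:,:,::-1]); pickle.dump(i,open("w1.pkl","wb"))
T=np.array(i["camera_from_world"]); print("cam at",-T[:3,:3].T@T[:3,3], T[:3,:3].round(2))
print(proj(i,[[523,54,103],[547,170,103]]))
```

```text
t 1.98 pos [529.4  80.6 240.5] rpy [-180.    -0.    78.5] F [-0.5  0.7 -0.5] op 95.0 grip 0.0
cam at [542.87495792 145.73154906 435.48024715] [[ 0.98 -0.2  -0.  ]
 [-0.19 -0.95  0.24]
 [-0.05 -0.24 -0.97]]
[[312.93246429 210.6636379 ]
 [313.44675229  83.67579073]]
```

View pics/w1.png

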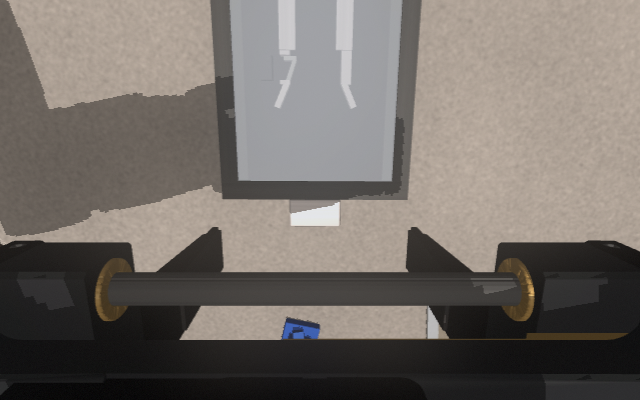

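The wrist view shows the lid's front edge at row 199, from (222,199) to (408,200). The tab spans columns 290–340 with its outer edge at row 226, centred between the fingers.

Run:
```python
from h import *
import pickle
np.set_printoptions(precision=1,suppress=True)
i=pickle.load(open("w1.pkl","rb"))
L=cast(i,[[222,199.5],[408,199.5]],103); T=cast(i,[[290,226],[340,226],[290,201],[340,200]],103)
for A in (L,T): print(A); d=A[1]-A[0]; print(np.linalg.norm(d),"case yaw",np.degrees(np.arctan2(d[1],d[0]))+90)
yaw=78.5; u=np.array([np.cos(np.radians(yaw)),np.sin(np.radians(yaw))])
print("origin via lid edge",L.mean(0)[:2]+105*u,"via tab",T[:2].mean(0)[:2]+133*u)
# deck: rail inner edges in glass, cast at z59 (rails' top) for yaw/lateral
R=cast(i,[[296,50],[337,50],[294,5],[338,5],[278,107],[353,107]],59); print(R, R[1]-R[0])
o=T[:2].mean(0)[:2]+133*u; Rm=np.array([[u[0],-u[1]],[u[1],u[0]]]); print("rail pts in case",(R[:,:2]-o)@Rm)
```

```text
[[438.6  82.5 103. ]
 [615.8  46.8 103. ]]
180.83999929099429 case yaw 78.58786007819519
[[497.6  43.  103. ]
 [546.2  33.2 103. ]
 [503.1  68.  103. ]
 [550.9  59.3 103. ]]
49.54896651905669 case yaw 78.58891677414567
origin via lid edge [548.1 167.5] via tab [548.4 168.5]
[[536.9 207.9  59. ]
 [576.8 199.8  59. ]
 [543.5 247.9  59. ]
 [585.2 239.5  59. ]
 [507.1 158.   59. ]
 [583.  142.7  59. ]] [40.  -8.1  0. ]
rail pts in case [[ 36.4  19.2]
 [ 36.4 -21.6]
 [ 76.9  20.6]
 [ 76.9 -21.9]
 [-18.5  38.4]
 [-18.4 -39.1]]
```

```bash
cat >> h.py <<'E'
CO=np.array([548.3,168.0]); CY=78.6
def case(x,y,z):
    c,s=np.cos(np.radians(CY)),np.sin(np.radians(CY)); return [CO[0]+c*x-s*y,CO[1]+s*x+c*y,z]
E
python3 - <<'E'
from h import *
p,y=pose(); g=case(-123,0,92); print(g)
p,y=plan(p,y,[(*case(-123,0,150),78.6),(*g,78.6)],30)
print("arc")
W=[]
for th in np.linspace(0,1.2,19)[1:]:
    W.append((*case(105-228*np.cos(th)+4*np.sin(th),0,95+228*np.sin(th)+4*np.cos(th)-7),78.6))
plan(g,78.6,W,60)
E
```

```text
[np.float64(523.9881471333674), np.float64(47.426645521528215), 92]
6 -0.055, 0, 0.15, 0, -0.055, 0.005, 0.15, 0, -0.06, 0, 0.15, 0, -0.055, 0.005, 0.155, 0, 0, 0, 0.195, 0, 0, 0, 0.19, 0
end [524.   47.7  92.1] 78.6
arc
10 0.005, 0, -0.1, 0, 0.01, 0, -0.1, 0, 0.02, 0, -0.1, 0, 0.025, 0, -0.1, 0, 0.03, 0, -0.095, 0, 0.04, 0, -0.095, 0, 0.045, 0, -0.09, 0, 0.05, 0, -0.09, 0, 0.055, 0, -0.085, 0, 0.06, 0, -0.08, 0
8 0.07, 0, -0.075, 0, 0.07, 0, -0.07, 0, 0.075, 0, -0.07, 0, 0.08, 0, -0.06, 0, 0.085, 0, -0.055, 0, 0.09, 0, -0.05, 0, 0.09, 0, -0.045, 0, 0.095, 0, -0.04, 0
end [553.5 193.7 302. ] 78.6
```

{"op": "move_arm", "data": {
  "moves": [-0.055, 0, 0.15, 0, -0.055, 0.005, 0.15, 0, -0.06, 0, 0.15, 0, -0.055, 0.005, 0.155, 0, 0, 0, 0.195, 0, 0, 0, 0.19, 0, 0, 0, 0, 0]
}}

```text
t: 2.9
eef_pos: [523.3, 48.0, 91.0]
tcp_rot: [-3.138, 0.0, 1.372]
ft_force: [0.2, -0.5, 0.6]
opening: 0.998
grip_force: 0.0
```

{"op": "move_arm", "data": {
  "moves": [0, 0, 0, 0, 0, 0, 0, 0, 0, 0, 0, 0, 0, 0, 0, 0, 0, 0, 0, 0, 0, 0, 0, 0],
  "claw": 40
}}

```text
t: 3.65
eef_pos: [524.5, 47.1, 92.4]
tcp_rot: [3.142, -0.0, 1.37]
ft_force: [0.1, -0.5, -0.3]
opening: 0.443
grip_force: 0.0
```

Run:
```python
from h import *
state(); im=viewer.read_camera("side"); i=viewer.camera_info("side"); print(proj(i,[case(-119,0,99),case(-119,25,99),case(-119,-25,99)]))
w=viewer.read_camera("wrist"); state()
a=cv2.resize(im[120:245,240:400],None,fx=3.5,fy=3.5,interpolation=cv2.INTER_NEAREST)
b=cv2.resize(w,(a.shape[0]*240//400 and 240,150))
c=np.zeros((a.shape[0]+0,800,3),np.uint8); c[:,:a.shape[1]]=a; c[:150,a.shape[1]:]=b[:, :800-a.shape[1]]; cv2.imwrite("pics/g1.png",c[:,:,::-1])
```

```text
t 3.65 pos [524.5  47.1  92.4] rpy [180.   -0.   78.5] F [ 0.1 -0.5 -0.3] op 42.1 grip 0.0
[[322.56143978 196.66800278]
 [314.15220027 196.97082628]
 [330.93895141 196.36632182]]
t 3.75 pos [524.5  47.1  92.3] rpy [-180.    -0.    78.5] F [ 0.2  0.2 -0.4] op 40.3 grip 0.0
```

View pics/g1.png

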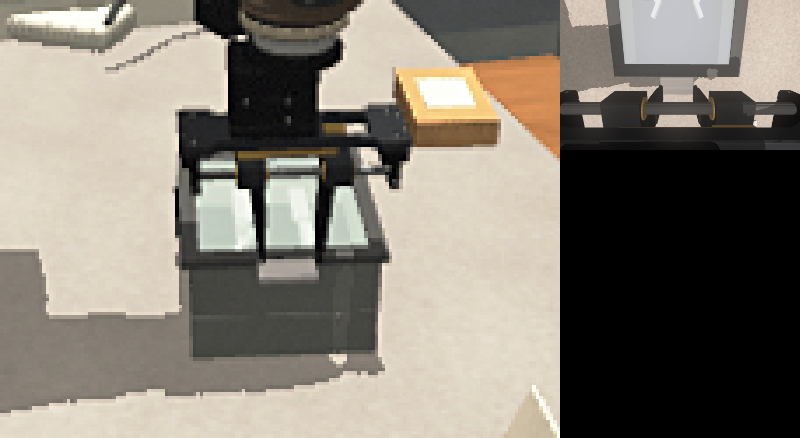

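The side view shows the finger tips at crop (262,262) and (322,262), ending just on the tab's top (crop row 262). So they shut above the tab without touching it. I will open, go lower and close again.

Run:
```python
from h import *
print([a for a in dir(env) if a[0]!="_"], env.grip_depth)
i=viewer.camera_info("side"); a=np.radians(78.5); yv=np.array([np.sin(a),-np.cos(a),0])
for z in (92,105,111): print(z,((proj(i,[np.array([524.5,47.1,z])+s*yv*21 for s in(-1,1)])-[240,120])*3.5).round(0).tolist())
```

```text
['IKError', 'grip_depth'] 18.8
92 [[265.0, 279.0], [315.0, 277.0]]
105 [[265.0, 266.0], [315.0, 264.0]]
111 [[265.0, 260.0], [315.0, 258.0]]
```

{"op": "move_arm", "data": {
  "moves": [0, 0, 0, 0, 0, 0, 0, 0, 0, 0, 0, 0, 0, 0, 0, 0, 0, 0, 0.04, 0, 0, 0, 0.04, 0, 0, 0, 0, 0],
  "claw": 80
}}

```text
t: 4.62
eef_pos: [524.2, 47.1, 79.7]
tcp_rot: [-3.14, 0.0, 1.37]
ft_force: [-0.1, -0.3, 0.8]
opening: 0.842
grip_force: 0.0
```

{"op": "move_arm", "data": {
  "moves": [0, 0, 0, 0, 0, 0, 0, 0, 0, 0, 0, 0, 0, 0, 0, 0, 0, 0, 0, 0, 0, 0, 0, 0],
  "claw": 40
}}

```text
t: 5.38
eef_pos: [524.5, 47.1, 80.3]
tcp_rot: [3.142, -0.0, 1.37]
ft_force: [0.5, 0.9, 0.1]
opening: 0.421
grip_force: 0.0
```

Run:
```python
from h import *
import pickle
i=pickle.load(open("w1.pkl","rb")); K=np.array(i["K"]); print(K[0,0])
a=np.radians(78.5); yv=np.array([np.sin(a),-np.cos(a),0]); P=np.array([529.4,80.6,240.5])
for dz in (0,10,19,30): print(dz,proj(i,[P+[0,0,dz]+s*yv*47.5 for s in (-1,1)]).round(0).tolist())
im=viewer.read_camera("side"); w=viewer.read_camera("wrist"); state()
A=cv2.resize(im[140:215,280:370],(540,450),interpolation=cv2.INTER_NEAREST); B=cv2.resize(w[130:330,190:450],(260,200))
c=np.zeros((450,800,3),np.uint8); c[:,:540]=A; c[:200,540:]=B; cv2.imwrite("pics/g2.png",c[:,:,::-1])
```

```text
352.35481363331843
0 [[232.0, 229.0], [395.0, 230.0]]
10 [[228.0, 235.0], [399.0, 236.0]]
19 [[224.0, 241.0], [403.0, 241.0]]
30 [[219.0, 249.0], [409.0, 249.0]]
t 5.47 pos [524.5  47.1  80.3] rpy [180.   -0.   78.5] F [-0.4  0.2  0.4] op 40.1 grip 0.0
```

View pics/g2.png

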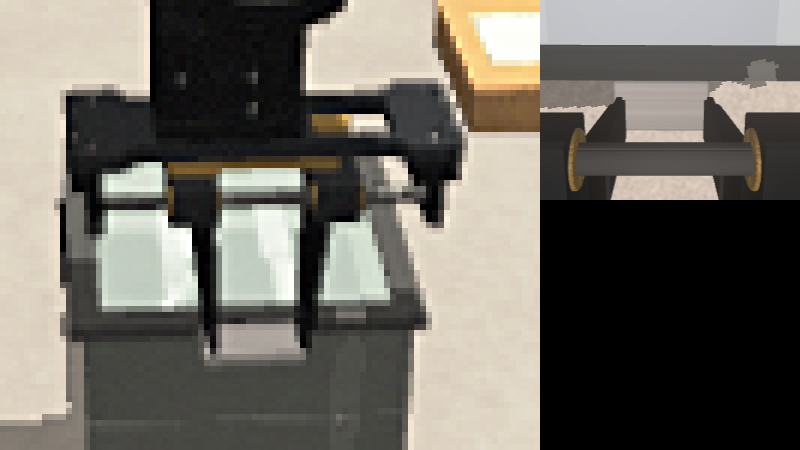

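The crop shows the finger tips at about (206,345) and (308,345), right at the tab's edges. They still sit higher than the nominal TCP, and no grip has registered. Go another 14 mm lower and close again.

{"op": "move_arm", "data": {
  "moves": [0, 0, 0, 0, 0, 0, 0, 0, 0, 0, 0, 0, 0, 0, 0, 0, 0, 0, 0.05, 0, 0, 0, 0.045, 0, 0, 0, 0, 0],
  "claw": 75
}}

```text
t: 6.35
eef_pos: [524.1, 47.1, 65.3]
tcp_rot: [-3.14, 0.0, 1.37]
ft_force: [0.1, 0.5, 0.1]
opening: 0.788
grip_force: 0.0
```

{"op": "move_arm", "data": {
  "moves": [0, 0, 0, 0, 0, 0, 0, 0, 0, 0, 0, 0, 0, 0, 0, 0, 0, 0, 0, 0],
  "claw": 40
}}

```text
t: 6.98
eef_pos: [522.7, 47.4, 66.0]
tcp_rot: [-3.138, 0.0, 1.37]
ft_force: [-7.4, 1.9, 6.2]
opening: 0.52
grip_force: 30.0
```

{"op": "move_arm", "data": {
  "moves": [0.005, 0, -0.1, 0, 0.01, 0, -0.1, 0, 0.02, 0, -0.1, 0, 0.025, 0, -0.1, 0, 0.03, 0, -0.095, 0]
}}

```text
t: 7.6
eef_pos: [525.5, 61.0, 140.8]
tcp_rot: [-3.138, -0.0, 1.37]
ft_force: [-5.4, 5.5, -4.6]
opening: 0.521
grip_force: 30.0
```

{"op": "move_arm", "data": {
  "moves": [0.04, 0, -0.095, 0, 0.045, 0, -0.09, 0, 0.05, 0, -0.09, 0, 0.055, 0, -0.085, 0, 0.06, 0, -0.08, 0]
}}

```text
t: 8.22
eef_pos: [533.1, 97.8, 206.8]
tcp_rot: [-3.138, -0.0, 1.37]
ft_force: [-4.3, 5.0, -5.8]
opening: 0.521
grip_force: 30.0
```

{"op": "move_arm", "data": {
  "moves": [0.07, 0, -0.075, 0, 0.07, 0, -0.07, 0, 0.075, 0, -0.07, 0, 0.08, 0, -0.06, 0, 0.085, 0, -0.055, 0, 0.09, 0, -0.05, 0, 0.09, 0, -0.045, 0, 0.095, 0, -0.04, 0, 0, 0, 0, 0]
}}

```text
t: 9.35
eef_pos: [553.2, 194.3, 276.8]
tcp_rot: [-3.14, -0.0, 1.371]
ft_force: [-5.5, 1.0, -1.3]
opening: 0.52
grip_force: 30.0
```

Run:
```python
from h import *
state(); im=viewer.read_camera("side"); w=viewer.read_camera("wrist")
c=np.zeros((400,800,3),np.uint8); c[:,:480]=cv2.resize(im[70:230,230:422],(480,400)); c[:200,480:]=cv2.resize(w,(320,200)); cv2.imwrite("pics/l1.png",c[:,:,::-1])
```

```text
t 9.35 pos [553.2 194.3 276.8] rpy [-179.9   -0.    78.6] F [-5.5  1.  -1.3] op 49.4 grip 30.0
```

Still pinched at 49.4 mm at about 1.2 rad. I will release it and back off.

{"op": "move_arm", "data": {
  "moves": [0, 0, 0, 0, 0, 0, 0, 0, 0, 0, 0, 0, 0, 0, 0, 0, -0.1, 0, 0, 0, -0.2, 0, 0, 0, -0.2, 0, 0, 0, -0.2, 0, 0, 0, -0.2, 0, 0, 0],
  "claw": 95
}}

```text
t: 10.58
eef_pos: [526.8, 59.4, 276.2]
tcp_rot: [3.141, 0.0, 1.37]
ft_force: [-0.4, 0.6, 0.4]
opening: 0.999
grip_force: 0.0
```

Run:
```python
from h import *
state(); p,y=pose()
plan(p,y,[(528,-275,260,99.8)])
```

```text
t 10.57 pos [526.8  59.4 276.2] rpy [180.    0.   78.5] F [-0.4  0.6  0.4] op 94.9 grip 0.0
8 -0.275, 0.055, 0.015, -0.03, -0.275, 0.045, 0.015, -0.03, -0.275, 0.03, 0.015, -0.029, -0.28, 0.02, 0.015, -0.03, -0.28, 0.005, 0.01, -0.029, -0.275, -0.01, 0.015, -0.03, -0.28, -0.02, 0.01, -0.029, -0.275, -0.035, 0.015, -0.03
end [ 527.7 -275.   259.7] 99.8
```

{"op": "move_arm", "data": {
  "moves": [-0.275, 0.055, 0.015, -0.03, -0.275, 0.045, 0.015, -0.03, -0.275, 0.03, 0.015, -0.029, -0.28, 0.02, 0.015, -0.03, -0.28, 0.005, 0.01, -0.029, -0.275, -0.01, 0.015, -0.03, -0.28, -0.02, 0.01, -0.029, -0.275, -0.035, 0.015, -0.03, 0, 0, 0, 0, 0, 0, 0, 0]
}}

```text
t: 11.82
eef_pos: [527.8, -273.3, 259.5]
tcp_rot: [-3.141, -0.0, 1.741]
ft_force: [-0.0, 0.2, 0.2]
opening: 0.999
grip_force: 0.0
```

Run:
```python
from h import *
import pickle
state(); i=viewer.camera_info("wrist"); w=viewer.read_camera("wrist"); s=viewer.read_camera("side"); pickle.dump((i,w),open("w2.pkl","wb"))
hsv=cv2.cvtColor(w,cv2.COLOR_RGB2HSV); yel=cv2.inRange(hsv,(15,100,60),(35,255,255)); white=cv2.inRange(hsv,(0,0,185),(179,30,255))
g=proj(i,[[528,-252,12]])[0]; print(g); b=[int(v) for v in (max(g[0]-70,0),max(g[1]-70,0),g[0]+70,g[1]+70)]
m=big(white|yel,b); print("plate",rect(cast(i,m,12)),m.min(0),m.max(0)); ytop=cv2.inRange(hsv,(25,140,150),(35,255,255)); m=big(ytop,b); print("cube",rect(cast(i,m,38)),m.min(0),m.max(0))
c=np.zeros((400,800,3),np.uint8); c[:,:400]=cv2.resize(s[70:270,230:430],(400,400)); c[:250,400:]=cv2.resize(w,(400,250)); cv2.imwrite("pics/m1.png",c[:,:,::-1])
```

```text
t 11.82 pos [ 527.8 -273.3  259.5] rpy [-180.    -0.    99.8] F [-0.   0.2  0.2] op 94.9 grip 0.0
[317.47021317 149.53202268]
plate (array([ 533.5, -256.5]), array([38.1, 56.3]), 9.8) [306. 131.] [336. 176.]Traceback (most recent call last):
  File "<stdin>", line 6, in <module>
  File "h.py", line 12, in big
    c,_=cv2.findContours(m,cv2.RETR_EXTERNAL,cv2.CHAIN_APPROX_NONE); return max(c,key=cv2.contourArea)[:,0,:].astype(float)
                                                                            ~~~^^^^^^^^^^^^^^^^^^^^^^^
ValueError: max() iterable argument is empty
```

Run:
```python
from h import *
import pickle
i,w=pickle.load(open("w2.pkl","rb")); s=viewer.read_camera("side")
c=np.zeros((480,800,3),np.uint8); c[:,:400]=cv2.resize(s[60:276,240:420],(400,480)); c[:300,400:]=cv2.resize(w[90:240,220:420],(400,300),interpolation=cv2.INTER_NEAREST); cv2.imwrite("pics/m1.png",c[:,:,::-1])
print(w[150,270:370:4].tolist())
```

```text
[[110, 101, 94], [108, 101, 94], [105, 98, 90], [107, 99, 92], [113, 104, 96], [108, 100, 93], [107, 99, 91], [107, 100, 92], [148, 143, 129], [148, 115, 70], [148, 114, 70], [148, 114, 71], [147, 113, 70], [147, 115, 71], [147, 114, 71], [146, 117, 79], [147, 142, 128], [106, 98, 91], [106, 98, 90], [111, 103, 96], [106, 98, 91], [108, 100, 93], [110, 102, 94], [108, 100, 93], [107, 99, 93]]
```

View pics/m1.png

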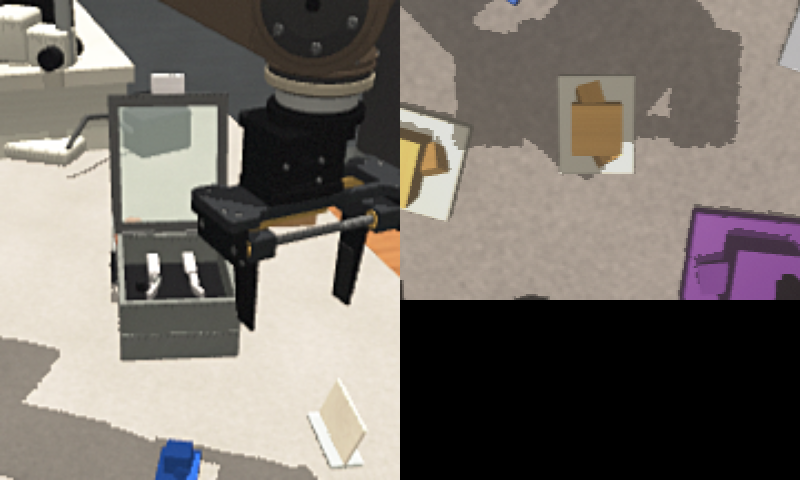

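The side view shows the lid standing wide open and leaning back, with the rails visible inside the case. The wrist crop shows the mount at crop columns 558–635, rows 75–175, square to the tool, with the larger look-alike clear on the left and the purple one lower right.

Run:
```python
from h import *
import pickle
np.set_printoptions(precision=1,suppress=True)
i,w=pickle.load(open("w2.pkl","rb"))
C=cast(i,[[299,127.5],[337.5,127.5],[337.5,177],[299,177]],12); print(C,C.mean(0),np.linalg.norm(C[1]-C[0]),np.linalg.norm(C[2]-C[1]),np.degrees(np.arctan2(*(C[0]-C[3])[1::-1])))
Q=cast(i,[[306,140.5],[331,140.5],[331,168],[306,168]],38); print("cube",Q.mean(0),Q[1]-Q[0],Q[2]-Q[1])
```

```text
[[ 500.9 -229.3   12. ]
 [ 547.6 -221.2   12. ]
 [ 559.2 -281.9   12. ]
 [ 510.8 -290.3   12. ]] [ 529.6 -255.7   12. ] 47.388095734065544 61.794512302517006 99.22397885879651
cube [ 529.5 -254.8   38. ] [28.8  5.   0. ] [  5.9 -31.9   0. ]
```

Run:
```python
from h import *
i=viewer.camera_info("side"); t=viewer.camera_info("top"); a=np.radians(99.8); yv=np.array([np.sin(a),-np.cos(a),0]); P=np.array([527.8,-273.3,259.5])
print("seen ~ (351.6,206.3) (395.3,195)")
for dz in (0,10,20,30): print(dz,proj(i,[P+[0,0,dz]+s*yv*53 for s in (-1,1)]).round(1).tolist())
s=viewer.read_camera("side"); g=cv2.cvtColor(s,cv2.COLOR_RGB2GRAY)
for u in range(346,358,2): print(u,[int(v) for v in g[196:216,u]])
```

```text
seen ~ (351.6,206.3) (395.3,195)
0 [[348.5, 216.3], [393.0, 203.9]]
10 [[348.8, 212.1], [393.6, 199.8]]
20 [[349.1, 207.8], [394.2, 195.6]]
30 [[349.4, 203.4], [394.8, 191.4]]
346 [21, 25, 24, 58, 86, 89, 90, 86, 87, 84, 79, 75, 110, 81, 63, 73, 80, 80, 79, 78]
348 [16, 16, 15, 15, 15, 14, 12, 6, 30, 149, 207, 215, 209, 238, 243, 244, 244, 241, 241, 244]
350 [15, 17, 17, 15, 16, 14, 16, 10, 6, 0, 95, 219, 239, 229, 227, 225, 224, 225, 224, 222]
352 [20, 13, 16, 13, 17, 19, 14, 16, 11, 12, 5, 0, 79, 215, 232, 226, 224, 224, 225, 221]
354 [37, 33, 53, 58, 54, 54, 75, 78, 76, 97, 104, 95, 167, 228, 232, 228, 226, 224, 226, 224]
356 [248, 244, 239, 237, 236, 235, 233, 230, 228, 229, 231, 232, 227, 229, 225, 226, 226, 224, 224, 227]
```

Run:
```python
from h import *
p,y=pose(); plan(p,y,[(529.5,-255.3,120,99.5),(529.5,-255.3,40,99.5),(529.5,-255.3,1,99.5)],26)
```

```text
10 0.02, 0.005, 0.155, 0.001, 0.02, 0.005, 0.155, 0.001, 0.02, 0.005, 0.155, 0.001, 0.015, 0.005, 0.155, 0, 0.02, 0.005, 0.155, 0.001, 0.015, 0, 0.155, 0, 0, 0, 0.135, 0, 0, 0, 0.135, 0, 0, 0, 0.135, 0, 0, 0, 0.13, 0
2 0, 0, 0.13, 0, 0, 0, 0.13, 0
end [ 529.3 -255.6    1.1] 99.5
```

{"op": "move_arm", "data": {
  "moves": [0.02, 0.005, 0.155, 0.001, 0.02, 0.005, 0.155, 0.001, 0.02, 0.005, 0.155, 0.001, 0.015, 0.005, 0.155, 0, 0.02, 0.005, 0.155, 0.001, 0.015, 0, 0.155, 0, 0, 0, 0.135, 0, 0, 0, 0.135, 0, 0, 0, 0.135, 0, 0, 0, 0.13, 0],
  "claw": 65
}}

```text
t: 13.28
eef_pos: [529.5, -255.8, 39.4]
tcp_rot: [3.141, 0.0, 1.737]
ft_force: [-0.1, 0.4, -0.4]
opening: 0.682
grip_force: 0.0
```

{"op": "move_arm", "data": {
  "moves": [0, 0, 0.06, 0, 0, 0, 0.07, 0, 0, 0, 0.06, 0, 0, 0, 0.07, 0, 0, 0, 0, 0]
}}

```text
t: 13.9
eef_pos: [528.9, -256.3, 0.1]
tcp_rot: [-3.141, -0.001, 1.736]
ft_force: [-0.3, 0.6, 0.1]
opening: 0.69
grip_force: 0.0
```

{"op": "move_arm", "data": {
  "moves": [0, 0, 0, 0, 0, 0, 0, 0, 0, 0, 0, 0, 0, 0, 0, 0, 0, 0, 0, 0, 0, 0, 0, 0],
  "claw": 15
}}

```text
t: 14.65
eef_pos: [529.4, -256.5, 1.0]
tcp_rot: [3.141, 0.0, 1.736]
ft_force: [-0.2, 1.3, 3.3]
opening: 0.312
grip_force: 30.0
```

Run:
```python
from h import *
p,y=pose(); plan(p,y,[(*p[:2],60,y),(*p[:2],170,y),(*case(-55,0,170),78.6)],35)
```

```text
10 0, 0, -0.195, 0, 0, 0, -0.2, 0, 0, 0, -0.185, 0, 0, 0, -0.18, 0, 0, 0, -0.185, 0, 0, 0, -0.18, 0, 0.22, 0.04, 0, 0.021, 0.22, 0.035, 0, 0.021, 0.225, 0.025, 0, 0.021, 0.225, 0.02, 0, 0.021
7 0.225, 0.015, 0, 0.021, 0.225, 0.005, 0, 0.021, 0.225, 0, 0, 0.021, 0.225, -0.01, 0, 0.021, 0.225, -0.02, 0, 0.021, 0.22, -0.025, 0, 0.021, 0.22, -0.03, 0, 0.022
end [537.4 113.7 169.7] 78.6
```

{"op": "move_arm", "data": {
  "moves": [0, 0, -0.195, 0, 0, 0, -0.2, 0, 0, 0, -0.185, 0, 0, 0, -0.18, 0, 0, 0, -0.185, 0, 0, 0, -0.18, 0, 0.22, 0.04, 0, 0.021, 0.22, 0.035, 0, 0.021, 0.225, 0.025, 0, 0.021, 0.225, 0.02, 0, 0.021]
}}

```text
t: 15.9
eef_pos: [531.4, -120.6, 169.3]
tcp_rot: [-3.141, -0.0, 1.603]
ft_force: [0.2, -1.1, -0.4]
opening: 0.309
grip_force: 30.0
```

{"op": "move_arm", "data": {
  "moves": [0.225, 0.015, 0, 0.021, 0.225, 0.005, 0, 0.021, 0.225, 0, 0, 0.021, 0.225, -0.01, 0, 0.021, 0.225, -0.02, 0, 0.021, 0.22, -0.025, 0, 0.021, 0.22, -0.03, 0, 0.022, 0, 0, 0, 0, 0, 0, 0, 0]
}}

```text
t: 17.02
eef_pos: [537.1, 113.4, 169.4]
tcp_rot: [-3.141, 0.0, 1.373]
ft_force: [-0.2, 0.2, -2.0]
opening: 0.312
grip_force: 30.0
```

Run:
```python
from h import *
import pickle
state(); p,y=pose(); i=viewer.camera_info("wrist"); w=viewer.read_camera("wrist"); s=viewer.read_camera("side"); pickle.dump((i,w),open("w3.pkl","wb"))
print("rail pts pred",proj(i,[case(37,20,63),case(37,-20,63),case(-18,35,59),case(-18,-35,59),case(5,26,59),case(5,-26,59)]).round(0).tolist())
print("plate pred top corners z",p[2]-1+12,proj(i,[case(-55+a,b,p[2]+11) for a in(-31,31) for b in (24,-24)]).round(0).tolist())
c=np.zeros((400,800,3),np.uint8); c[:,:480]=cv2.resize(w[0:300,140:500],(480,400)); c[:,480:]=cv2.resize(s[90:250,250:378],(320,400)); cv2.imwrite("pics/p1.png",c[:,:,::-1])
```

```text
t 17.02 pos [537.1 113.4 169.4] rpy [-180.     0.    78.6] F [-0.2  0.2 -2. ] op 29.6 grip 30.0
rail pts pred [[290.0, 78.0], [339.0, 79.0], [273.0, 146.0], [355.0, 146.0], [283.0, 119.0], [345.0, 119.0]]
plate pred top corners z 180.38623691924545 [[272.0, 286.0], [356.0, 286.0], [269.0, 179.0], [359.0, 180.0]]
```

View pics/p1.png

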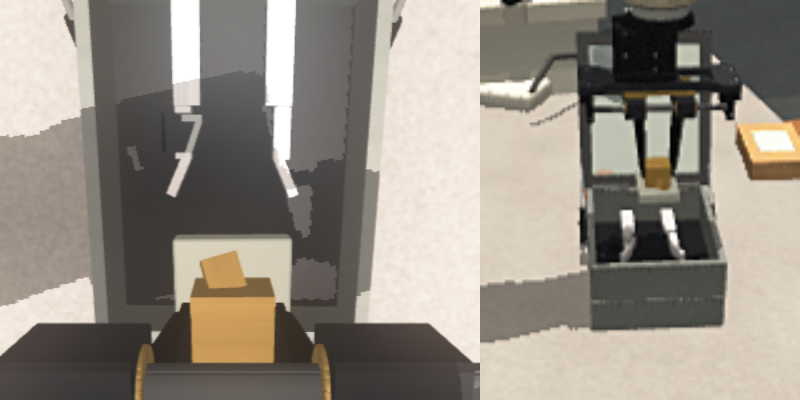

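The plate's front edge is at crop row 235, columns 174–291. It is square to the rails and centred on them; the flare tips are at crop (172,195) and (290,195). Strut parts show outside the walls at crop (70,20) and (400,10), so I will check that the gripper body clears them.

Run:
```python
from h import *
import pickle
np.set_printoptions(precision=0,suppress=True)
i,w=pickle.load(open("w3.pkl","rb")); t=viewer.camera_info("top")
c,s=np.cos(np.radians(CY)),np.sin(np.radians(CY)); Rm=np.array([[c,-s],[s,c]])
def tc(P): return np.c_[(P[:,:2]-CO)@Rm,P[:,2]]
uv=np.array([[55,222],[85,233]])/3.2+[225,135]
for z in (50,90): print("top shut",tc(cast(t,uv,z)))
uvw=np.array([[64,2],[78,44],[403,2],[390,40]])*.75+[140,0]
for z in (60,95,140): print("wrist",tc(cast(i,uvw,z)))
a=viewer.read_camera("top"); b=viewer.read_camera("side")
o=np.zeros((500,800,3),np.uint8); o[:,:400]=cv2.resize(a[120:245,215:315],(400,500)); o[:,400:]=cv2.resize(b[90:230,265:377],(400,500)); cv2.imwrite("pics/s1.png",o[:,:,::-1])
k=cv2.resize(w[0:75,150:240],(0,0),fx=1,fy=1); g=cv2.cvtColor(k,cv2.COLOR_RGB2GRAY)
for r in range(0,75,6): print(r,[int(v) for v in g[r,20:66:2]])
```

```text
top shut [[80. 91. 50.]
 [49. 95. 50.]]
top shut [[72. 94. 90.]
 [42. 98. 90.]]
wrist [[  94.   99.   60.]
 [  71.   92.   60.]
 [  94. -100.   60.]
 [  74.  -94.   60.]]
wrist [[ 84.  87.  95.]
 [ 64.  81.  95.]
 [ 85. -88.  95.]
 [ 67. -83.  95.]]
wrist [[ 72.  73. 140.]
 [ 56.  68. 140.]
 [ 72. -74. 140.]
 [ 57. -69. 140.]]
0 [236, 234, 230, 233, 234, 233, 231, 230, 192, 181, 169, 137, 226, 201, 201, 200, 201, 201, 131, 93, 92, 91, 92]
6 [236, 236, 236, 236, 233, 231, 231, 229, 231, 222, 182, 173, 160, 201, 201, 202, 201, 201, 154, 92, 92, 92, 93]
12 [234, 231, 231, 229, 226, 226, 230, 233, 232, 105, 94, 181, 177, 200, 199, 200, 200, 199, 180, 94, 92, 92, 92]
18 [227, 229, 232, 233, 231, 233, 235, 231, 232, 232, 81, 80, 80, 201, 200, 201, 201, 202, 187, 93, 92, 93, 92]
24 [234, 235, 232, 228, 231, 233, 234, 231, 230, 231, 232, 132, 78, 156, 202, 202, 203, 203, 202, 94, 93, 93, 93]
30 [231, 231, 234, 234, 230, 228, 228, 230, 233, 234, 234, 232, 206, 132, 202, 202, 203, 203, 203, 132, 93, 92, 93]
36 [229, 231, 231, 229, 230, 230, 231, 232, 229, 231, 234, 233, 233, 230, 199, 200, 200, 200, 200, 154, 92, 91, 92]
42 [237, 236, 236, 238, 235, 233, 232, 231, 232, 232, 233, 233, 229, 223, 201, 202, 202, 201, 202, 179, 93, 93, 93]
48 [230, 229, 227, 228, 230, 232, 232, 234, 232, 231, 232, 231, 226, 227, 209, 204, 205, 205, 206, 190, 92, 91, 91]
54 [236, 234, 233, 231, 230, 233, 232, 232, 233, 230, 231, 229, 229, 233, 217, 205, 206, 205, 205, 197, 93, 93, 91]
60 [236, 237, 235, 233, 232, 233, 233, 232, 233, 230, 228, 233, 233, 232, 224, 204, 205, 204, 205, 204, 109, 90, 92]
66 [229, 229, 229, 234, 236, 233, 227, 224, 226, 231, 228, 225, 229, 229, 226, 206, 205, 206, 206, 207, 132, 90, 90]
72 [237, 234, 231, 234, 237, 237, 234, 233, 231, 228, 226, 228, 231, 229, 229, 205, 205, 206, 207, 206, 182, 90, 91]
```

The struts sit outside the walls near x≈70. I will pinch-slide only to x≈+40, then push the plate's rear end home with shut fingers, which keeps the gripper body away from them.

{"op": "move_arm", "data": {
  "moves": [-0.01, 0, 0.16, 0, 0, 0, 0.16, 0, 0, 0, 0.16, 0, 0, 0, 0.16, 0, 0, 0, 0.1, 0, 0, 0, 0.06, 0, 0, 0, 0, 0]
}}

```text
t: 18.1
eef_pos: [537.0, 112.2, 49.4]
tcp_rot: [-3.141, 0.0, 1.372]
ft_force: [0.6, 0.5, -2.1]
opening: 0.311
grip_force: 30.0
```

{"op": "move_arm", "data": {
  "moves": [0, 0, 0.01, 0, 0, 0, 0.01, 0, 0, 0, 0, 0]
}}

```text
t: 18.48
eef_pos: [537.1, 112.3, 46.8]
tcp_rot: [3.141, -0.0, 1.372]
ft_force: [0.2, 0.6, -1.8]
opening: 0.313
grip_force: 30.0
```

{"op": "move_arm", "data": {
  "moves": [0, 0, 0.006, 0, 0, 0, 0, 0]
}}

```text
t: 18.73
eef_pos: [537.1, 112.3, 45.9]
tcp_rot: [3.141, -0.0, 1.372]
ft_force: [-1.7, -0.9, 2.8]
opening: 0.312
grip_force: 30.0
```

{"op": "move_arm", "data": {
  "moves": [0, 0, 0.006, 0, 0, 0, 0, 0]
}}

```text
t: 18.98
eef_pos: [537.2, 112.3, 45.9]
tcp_rot: [3.141, -0.0, 1.372]
ft_force: [-3.6, -0.0, 13.1]
opening: 0.314
grip_force: 30.0
```

The plate touches the deck at TCP z≈46. I will ease off the pressure and slide in.

{"op": "move_arm", "data": {
  "moves": [0, 0, -0.005, 0, 0.08, 0, 0, 0, 0.08, 0, 0, 0, 0.08, 0, 0, 0, 0.08, 0, 0, 0, 0, 0, 0, 0]
}}

```text
t: 19.73
eef_pos: [547.5, 160.4, 46.0]
tcp_rot: [3.139, -0.001, 1.372]
ft_force: [2.2, 4.4, 4.3]
opening: 0.312
grip_force: 30.0
```

{"op": "move_arm", "data": {
  "moves": [0.05, 0, 0, 0, 0.05, 0, 0, 0, 0.05, 0, 0, 0, 0, 0, 0, 0]
}}

```text
t: 20.23
eef_pos: [551.8, 181.6, 46.0]
tcp_rot: [3.14, -0.001, 1.372]
ft_force: [2.6, 1.4, 5.2]
opening: 0.313
grip_force: 30.0
```

{"op": "move_arm", "data": {
  "moves": [0.045, 0, 0, 0, 0.045, 0, 0, 0, 0.045, 0, 0, 0, 0.045, 0, 0, 0, 0, 0, 0, 0]
}}

```text
t: 20.85
eef_pos: [557.1, 207.9, 46.0]
tcp_rot: [3.14, -0.001, 1.372]
ft_force: [2.7, -0.1, 6.0]
opening: 0.316
grip_force: 30.0
```

```bash
cat >> h.py <<'E'
def incase(p):
    c,s=np.cos(np.radians(CY)),np.sin(np.radians(CY)); return (np.asarray(p)[:2]-CO)@np.array([[c,-s],[s,c]])
E
python3 - <<'E'
from h import *
state(); p,y=pose(); print(incase(p))
E
```

```text
t 20.85 pos [557.1 207.9  46. ] rpy [179.9  -0.   78.6] F [ 2.7 -0.1  6. ] op 30.0 grip 30.0
[40.85939811 -0.73508091]
```

{"op": "move_arm", "data": {
  "moves": [0, 0, 0, 0, 0, 0, 0, 0, 0, 0, 0, 0, 0, 0, -0.1, 0, 0, 0, -0.15, 0, 0, 0, -0.15, 0, -0.12, -0.005, 0, 0, -0.12, 0, 0, 0, -0.12, 0, 0, 0, 0, 0, 0, 0],
  "claw": 46
}}

```text
t: 22.1
eef_pos: [544.5, 153.5, 105.2]
tcp_rot: [-3.141, 0.0, 1.37]
ft_force: [0.0, 0.8, -1.1]
opening: 0.484
grip_force: 0.0
```

{"op": "move_arm", "data": {
  "moves": [0, 0, 0, 0, 0, 0, 0, 0, 0, 0, 0, 0, 0, 0, 0, 0, 0, 0, 0, 0],
  "claw": 0
}}

```text
t: 22.72
eef_pos: [544.9, 155.2, 105.5]
tcp_rot: [-3.142, -0.0, 1.372]
ft_force: [0.4, -0.5, -0.0]
opening: 0.025
grip_force: 0.0
```

Run:
```python
from h import *
import pickle
state(); p,y=pose(); print(incase(p))
i=viewer.camera_info("wrist"); w=viewer.read_camera("wrist"); s=viewer.read_camera("side")
print("pred: plate rear corners",proj(i,[case(10,24,57),case(10,-24,57)]).round().tolist(),"front",proj(i,[case(72,24,57),case(72,-24,57)]).round().tolist(),"cube top rear",proj(i,[case(26,15,83),case(26,-15,83)]).round().tolist())
c=np.zeros((400,800,3),np.uint8); c[:,:480]=cv2.resize(w[0:300,140:500],(480,400)); c[:,480:]=cv2.resize(s[90:250,250:378],(320,400)); cv2.imwrite("pics/p2.png",c[:,:,::-1])
```

```text
t 22.73 pos [544.9 155.2 105.5] rpy [-180.    -0.    78.6] F [ 0.4 -0.5 -0. ] op 2.3 grip 0.0
[-13.21717639   0.82426006]
pred: plate rear corners [[281.0, 176.0], [349.0, 176.0]] front [[279.0, 82.0], [352.0, 83.0]] cube top rear [[291.0, 157.0], [339.0, 157.0]]
```

View pics/p2.png

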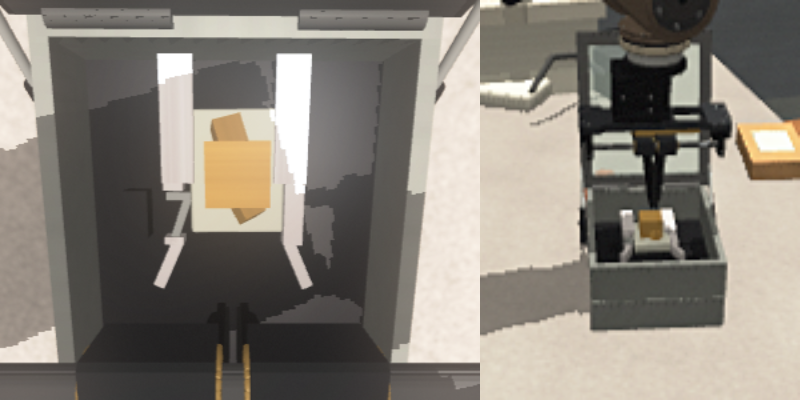

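The wrist view shows the plate between the rails, with its rear end at crop row 232, columns 193–281, and its front under the lips. The shut fingers are centred behind it at (237,305). Next I lower them behind the plate and push.

{"op": "move_arm", "data": {
  "moves": [0, 0, 0.13, 0, 0, 0, 0.13, 0, 0, 0, 0.13, 0, 0, 0, 0.1, 0, 0, 0, 0.03, 0, 0, 0, 0, 0]
}}

```text
t: 23.58
eef_pos: [545.0, 155.1, 27.6]
tcp_rot: [-3.142, -0.0, 1.372]
ft_force: [0.2, -0.3, 0.3]
opening: 0.003
grip_force: 0.0
```

{"op": "move_arm", "data": {
  "moves": [0.04, 0, 0, 0, 0.04, 0, 0, 0, 0.04, 0, 0, 0, 0.04, 0, 0, 0, 0, 0, 0, 0]
}}

```text
t: 24.2
eef_pos: [549.8, 179.1, 27.7]
tcp_rot: [3.141, -0.0, 1.372]
ft_force: [-0.2, -0.3, 0.1]
opening: 0.005
grip_force: 0.0
```

{"op": "move_arm", "data": {
  "moves": [0.02, 0, 0, 0, 0.02, 0, 0, 0, 0.02, 0, 0, 0, 0, 0, 0, 0]
}}

```text
t: 24.7
eef_pos: [551.5, 187.5, 27.6]
tcp_rot: [3.141, -0.0, 1.372]
ft_force: [-0.5, -3.3, 2.9]
opening: 0.007
grip_force: 1.2
```

{"op": "move_arm", "data": {
  "moves": [0.01, 0, 0, 0, 0.01, 0, 0, 0, 0, 0, 0, 0]
}}

```text
t: 25.08
eef_pos: [552.0, 190.7, 27.5]
tcp_rot: [3.142, -0.0, 1.372]
ft_force: [-0.0, -1.5, 1.2]
opening: 0.005
grip_force: 0.7
```

{"op": "move_arm", "data": {
  "moves": [0.01, 0, 0, 0, 0.01, 0, 0, 0, 0, 0, 0, 0]
}}

```text
t: 25.45
eef_pos: [552.4, 192.8, 27.5]
tcp_rot: [-3.141, 0.001, 1.372]
ft_force: [-0.5, -6.6, 3.3]
opening: 0.003
grip_force: 3.6
```

{"op": "move_arm", "data": {
  "moves": [0.01, 0, 0, 0, 0.01, 0, 0, 0, 0, 0, 0, 0]
}}

```text
t: 25.82
eef_pos: [552.4, 193.3, 27.4]
tcp_rot: [-3.14, 0.004, 1.373]
ft_force: [-2.5, -25.1, 7.2]
opening: 0.003
grip_force: 12.8
```

It has stopped hard at TCP x≈26, which fits the plate end against the rear wall. I will back off, lift and check.

{"op": "move_arm", "data": {
  "moves": [-0.03, 0, 0, 0, -0.08, 0, 0, 0, -0.1, 0, -0.02, 0, -0.1, 0, -0.1, 0, 0, 0, -0.2, 0, 0, 0, -0.2, 0, 0, 0, 0, 0, 0, 0, 0, 0]
}}

```text
t: 26.82
eef_pos: [543.7, 150.2, 105.6]
tcp_rot: [3.142, -0.0, 1.371]
ft_force: [-0.1, 0.3, -0.1]
opening: 0.009
grip_force: 0.0
```

Run:
```python
from h import *
state(); p,y=pose(); print(incase(p))
i=viewer.camera_info("wrist"); w=viewer.read_camera("wrist"); s=viewer.read_camera("side"); t=viewer.read_camera("top")
for n,q in (("rear home",[case(35,24,57),case(35,-24,57)]),("front",[case(97,24,57),case(97,-24,57)]),("nose back tip",[case(32,19,57),case(32,26,57)]),("nose start",[case(9,26,57)])): print(n,proj(i,q).round().tolist())
g=proj(i,[case(30,0,57)])[0].astype(int); x0,y0=max(g[0]-70,0),max(g[1]-75,0); print("crop",x0,y0)
c=np.zeros((520,800,3),np.uint8); c[:,:480]=cv2.resize(w[y0:y0+130,x0:x0+120],(480,520)); c[:260,480:]=cv2.resize(s[60:190,240:400],(320,260)); c[260:,480:]=cv2.resize(t[120:250,200:360],(320,260)); cv2.imwrite("pics/end.png",c[:,:,::-1])
```

```text
t 26.82 pos [543.7 150.2 105.6] rpy [180.   -0.   78.6] F [-0.1  0.3 -0.1] op 0.9 grip 0.0
[-18.31644009   0.99724322]
rear home [[280.0, 132.0], [351.0, 132.0]]
front [[278.0, 33.0], [353.0, 33.0]]
nose back tip [[287.0, 136.0], [277.0, 136.0]]
nose start [[278.0, 170.0]]
crop 245 64
```

View pics/end.png

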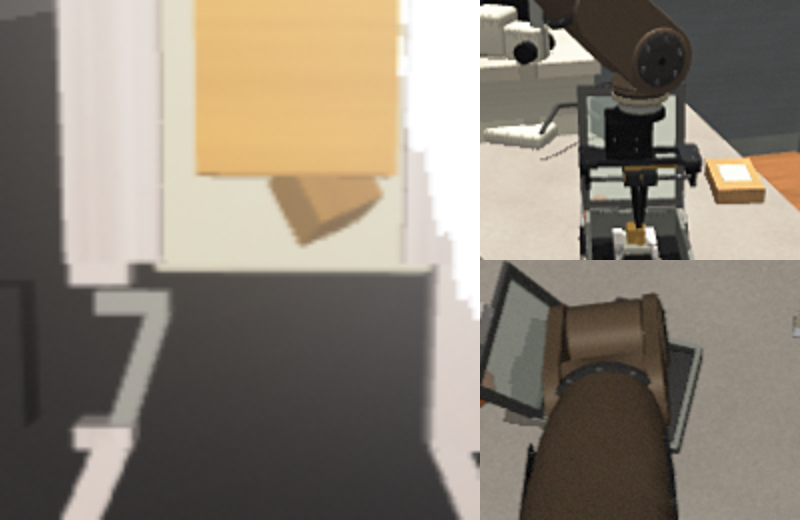

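The plate's rear edge is at crop row 270, i.e. image row 131.5 against 132 predicted for home. The grey catch nose is out behind it at crop (165,300), the lid is open and the arm is clear. I am handing it in.

```bash
python3 -c "
from cell import order; print(order.job_done())"
```

```text
the job is handed in; nothing more can be done
None
```

I handed the job in at about 27 s: the lid stands open on its struts, the small brass crystal's mount is fully home between the rails with the catch sprung out behind it, and the arm is touching nothing.

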